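# Sort the hardware jars into the carry caddy and hold it up

## Robot

A 6-joint arm with a two-finger parallel gripper is mounted at the origin on the work surface. World frame = base frame: x ahead of the robot, y to its left, z up, the work surface at z = 0. Lengths are in mm, angles in rad, forces in N, time in s.
With the tool pointing down it reaches from about 350 to 850 mm from the base axis. Payload 8.1 kg.
Tool frame: the origin (TCP) lies at the very end of the fingers, on their centre line; the grasp point (between the pads) lies 19 mm behind it; z points along the fingers, y is the line along which they close (so a half turn about z gives the same grasp; the last joint's range is limited). The gripper opens to 85 mm and grips with 20 to 120 N. Pads are 22 mm wide; open, the fingers measure 114 mm over their backs; the gripper's body (76 mm by 85 mm) begins 54 mm behind the grasp point. The pads swing forward as they close: fully open they stand 13 mm farther back than shut.
Start: joints at [1.091, 0.13, 1.488, -0, 1.523, -0.085], TCP at [230.754, 553.857, 231.292] pointing down, gripper open.
Joint ranges: [-2.96, 2.96], [-0.89, 2.26], [0.02, 2.5], [-1.34, 4.48], [0, 2.73], [-2.66, 2.66]. Speed limits (rad/s): [2.39, 2.39, 2.79, 3.14, 3.14, 3.14].

## Interface

Orientations are given as [roll, pitch, yaw] about the fixed x, y, z axes, in that order (R = Rz(yaw) Ry(pitch) Rx(roll)).
In Python, from cell import readout, eyes, order gives the robot as it stands. The module is installed in compiled form; this text tells all that it offers.
- The arm moves only by the tool send_rows, never from a script. Its argument "deltas" is a list of rows, each a list of 3 entries, a list of its own where there are three numbers: the shift along the tool's x, y, z in m, then the turn, a rotation vector about the tool's x, y, z in rad, then the finger opening in m, from 0 to 0.0854. A call has 1 to 8 rows; each row is the pose to reach, as a shift and turn from the pose commanded when the call began, along the tool's axes at that moment; what a row does not reach only later rows make up. A row lasts 1/12 s, in which the tool goes at most 41.7 mm and 7.16 degrees, less where a joint would pass 70% of its speed; a pose out of reach is approached as far as the arm can. A call with a gripper value outside its range is refused whole. The fingers move at their own pace and stop on an object; "newtons" is the grip in N (left out, the last holds). Time passes only in rows, so rows that repeat a pose let the fingers close. It gives the time, the measured TCP pose, the force, the opening and the grip force at its end, in the units of the state.
- readout.sense(): the state, without advancing time (a new reading comes with each control period).
- eyes.camera(name): name is "side" or "top" or "wrist"; returns a dict with "pixels" (420x560x3 uint8, red, green, blue), "range_z" (420x560 float32, mm along the optical axis (not along the pixel's ray), 0 where there is no reading), "fx", "fy", "cx", "cy" (pixels), "world_to_cam" (4x4, takes a point from world to camera coordinates); the wrist camera has in their place "mount" (4x4, takes a point from camera to tool coordinates, whose origin is the TCP and whose axes are the flange's). Camera axes: x right, y down, z forward; pixel columns grow to the right and rows downward; lengths in mm; the calibration is good to about 2 mm. A picture is of the moment at which its call begins: read the wrist's pose just before it.
- order.sign_off(): hands the job in; it is judged then, once.
The state is a dict: "time": time; "qpos": joint angles; "joint_velocities": joint speeds; "tau": joint torques, N m; "tool_pos": TCP position; "eef_rot": TCP orientation; "ft_force": force on the tool from outside, world axes, zero at the start; "moment": the same for the moment, N m; "grip_width": finger opening in mm; "grip_force": force on a finger pad.
Only numpy, scipy, OpenCV 4.12 (cv2) and the standard library are available. Lean on these libraries where they do the work, as an engineer would, in place of code of your own. Each camera call takes 0.05 s, during which the arm holds its last target. There are 200 camera calls.

## Task

Stand the three small hardware jars upright in the two-coloured carry caddy while it stands on the bench, each in the tray that has the colour of its lid (two red, one blue), and let go of them. Then lift the loaded caddy by its grip bar about 10 cm off the bench, never tipping it, and finish holding it there in the air, level and still, with the jars still standing in it. Leave the drilled block, the brush pot and the screwdriver alone.

Things in the scene. Friction and masses are not known exactly. Their poses are not given: they have to be found in the camera images.
- caddy: Loose carry caddy on the bench at any yaw, 350 to 500 g, 260 mm long (its x), 130 mm wide (its y). Two open trays end to end, walls 24 mm high, walls and floor 4 mm thick: red tray at +x (inside x 4 to 126, y -61 to 61 mm), blue at -x (mirrored). A grip bar spans the joint (x = 0) 76 to 98 mm up, on two posts (12 x 10 mm) at y = +-55 mm. Origin: centre of the underside; z up.
- grip_bar (a point): Centre of the caddy's pale wooden grip bar, 87 mm above the caddy's underside; axes as the caddy's. The bar runs 120 mm along y, is 22 mm thick in x (pinch it across x) and 22 mm high; free space below it between the dark steel posts.
- red_floor (a point): Centre of the inner floor of the red tray; axes as the caddy's.
- blue_floor (a point): Centre of the inner floor of the blue tray; axes as the caddy's.
- jar_red_a: Small parts jar standing upright: round, 36 mm diameter, 62 mm tall, straight sides, pale grey body with an 18 mm tall red lid of the same diameter on top, closed and solid to the touch, 50 to 100 g. Origin: centre of its underside; z up along its axis.
- jar_red_b: Small parts jar standing upright: round, 36 mm diameter, 62 mm tall, straight sides, pale grey body with an 18 mm tall red lid of the same diameter on top, closed and solid to the touch, 50 to 100 g. Origin: centre of its underside; z up along its axis.
- jar_blue: Small parts jar standing upright: round, 36 mm diameter, 62 mm tall, straight sides, pale grey body with an 18 mm tall blue lid of the same diameter on top, closed and solid to the touch, 50 to 100 g. Origin: centre of its underside; z up along its axis.
- block: Bystander: wooden block with drilled holes, 90 x 130 x 40 mm high, loose. Origin: centre of its underside.
- pot: Bystander: black round pot, 68 mm diameter, 75 mm tall, loose, with brushes standing in it up to 150 mm high. Origin: centre of its underside.
- driver: Bystander: yellow-handled screwdriver, 190 mm long, lying loose on the bench along its x. Origin: middle of its underside.
Things that resemble listed ones, but are neither listed nor needed, are in the scene too. Leave any black or pink look-alike of the jar_red_a alone.

How it is judged:
By the outcome, as a careful person would: the job done as asked, in the order asked, and still so for the second after the job is handed in, while the arm keeps its last pose, push and grip.
It also fails if it takes over 72 s, if anything falls off the work surface, if the arm or the gripper's body presses on something with over 40 N, if the wrist force passes 120 N, or if a joint passes its speed limit or range.

## Working session

There is one attempt and no reset: what is moved stays moved. The work goes in short steps, Python scripts to look and compute and a tool call to move; the robot and the scene stay as the last step left them, time stands still between calls to the robot, and variables do not carry over. Pictures are saved under pics/ and viewed, at most 10 in all, crops included, and the job is handed in when it is done.

Besides the shell and the picture viewer there is one more tool, called after "Call:" in YAML: its name, and indented under it one key for each argument. send_rows: Moves the arm, as the interface text tells. Its arguments: {"type":"object","properties":{"deltas":{"type":"array","items":{"type":"array"}},"newtons":{"type":"number"}},"required":["deltas"]}

```bash
mkdir -p pics
python3 - <<'E'
from cell import readout, eyes
import cv2, numpy as np, pickle
print(readout.sense())
d={}
for n in("top","side"):
    c=eyes.camera(n); d[n]=c
    cv2.imwrite(f"pics/{n}0.png",c["pixels"][...,::-1])
    print(n,c["fx"],c["fy"],c["cx"],c["cy"],np.round(c["world_to_cam"],3).tolist())
pickle.dump(d,open("d0.pkl","wb"))
E
```

```text
{'time': 0.0, 'qpos': array([ 1.09064697e+00,  1.31171262e-01,  1.48928931e+00,  4.63258384e-06,
        1.52301253e+00, -8.54129341e-02]), 'joint_velocities': array([ 2.96373679e-05,  2.01326122e-03,  3.08179207e-04, -6.85464172e-04,
        7.86267441e-04,  1.42739695e-03]), 'tau': array([ 7.66226167e-04, -5.69404256e+01, -5.00544298e+01,  1.07824712e-04,
        1.47896254e-02,  5.45287079e-06]), 'tool_pos': array([230.46471867, 553.36734736, 230.23290161]), 'eef_rot': array([-3.13971945e+00, -1.65029652e-04,  2.74685585e+00]), 'ft_force': array([-0.7512389 , -0.17877933,  0.14167989]), 'moment': array([ 0.00960713, -0.06528842,  0.01929108]), 'grip_force': 0.0, 'grip_width': 85.40445325078868}
top 496.80028775141153 496.80028775141153 276.5429793491955 211.73783548780665 [[0.017, -1.0, -0.017, -24.568], [-0.996, -0.015, -0.086, 582.73], [0.086, 0.019, -0.996, 1268.48], [0.0, 0.0, 0.0, 1.0]]
side 476.0411760398175 476.0411760398175 279.2186495020197 212.97584384589493 [[0.853, -0.522, 0.005, -494.414], [-0.316, -0.524, -0.791, 244.994], [0.416, 0.673, -0.611, 994.171], [0.0, 0.0, 0.0, 1.0]]
```

View pics/top0.png

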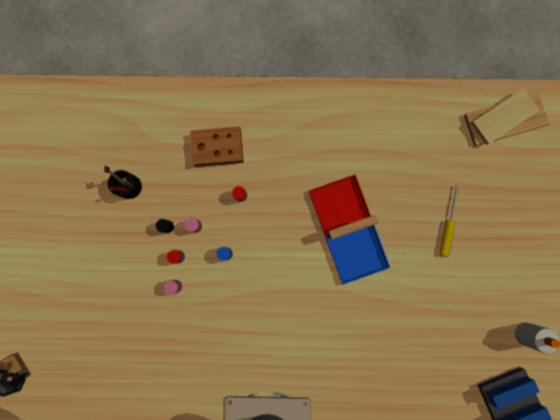

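View pics/side0.png

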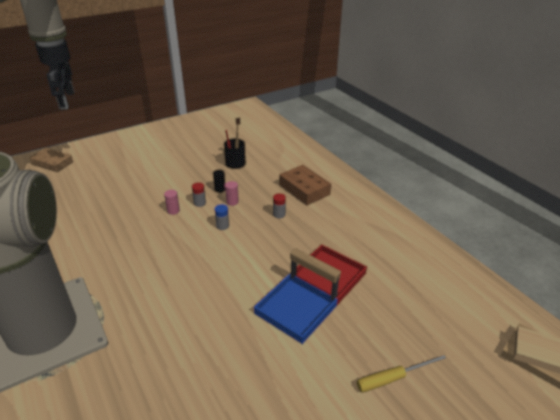

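The top view shows red jars at (239,193) and (175,257), and the blue jar at (223,254). Black and pink look-alikes are at (165,226), (192,225) and (172,287). The caddy's red tray is at (340,205), its blue tray at (357,255), and the bar runs (332,233) to (375,220). The side view agrees, with the bar at about (315,265). The dark objects near (515,400) are not the caddy.

```bash
cat > h.py <<'E'
import cv2, numpy as np
def world(c, tool=None):
    """per-pixel world points from range image"""
    z=c["range_z"].astype(float); v,u=np.mgrid[:z.shape[0],:z.shape[1]]
    P=np.stack([(u-c["cx"])/c["fx"]*z,(v-c["cy"])/c["fy"]*z,z,np.ones_like(z)],-1)
    M=np.linalg.inv(c["world_to_cam"]) if tool is None else tool@c["mount"]
    return (P@M.T)[...,:3]
def masks(c):
    h=cv2.cvtColor(c["pixels"],cv2.COLOR_RGB2HSV).astype(int); H,S,V=h[...,0],h[...,1],h[...,2]
    ok=c["range_z"]>0
    return dict(red=((H<6)|(H>174))&(S>190)&(V>60)&ok, blue=(H>105)&(H<125)&(S>150)&(V>60)&ok,
                pink=(H>150)&(H<178)&(S>60)&(S<185)&(V>90)&ok, black=(V<35)&ok, wood=(H>8)&(H<25)&(S>50)&ok)
def blobs(m,minA=25):
    n,l,s,ce=cv2.connectedComponentsWithStats(m.astype(np.uint8))
    return [(l==i,s[i],ce[i]) for i in range(1,n) if s[i,4]>=minA]
E
python3 - <<'E'
from h import *; import pickle
d=pickle.load(open("d0.pkl","rb"))
for n,c in d.items():
    P=world(c); M=masks(c)
    for k in("red","blue","pink","black"):
        for m,s,ce in blobs(M[k]):
            p=P[m]; zt=np.percentile(p[:,2],90)
            if not(250<p[:,0].mean()<900): continue
            t=p[p[:,2]>zt-6]
            (cx,cy),r=cv2.minEnclosingCircle(t[:,:2].astype(np.float32))
            print(n,k,s[4],np.round(ce),"ztop",round(zt),"mean",np.round(t.mean(0)),"circ",round(cx),round(cy),round(r))
    m=M["wood"]&(P[...,2]>80)&(P[...,2]<115)&(P[...,1]<60)&(P[...,0]<800)&(P[...,0]>250)&(P[...,1]>-400)
    for b,s,ce in blobs(m):
        p=P[b]; print(n,"bar",s,np.round(p.mean(0)),np.percentile(p[:,2],[5,50,95]).round(), cv2.minAreaRect(p[:,:2].astype(np.float32)))
    for k in("red","blue"):
        for b,s,ce in blobs(M[k],500):
            p=P[b]; print(n,"tray",k,cv2.minAreaRect(p[:,:2].astype(np.float32)),np.percentile(p[:,2],[5,50,95]).round())
E
```

```text
top red 2151 [339. 203.] ztop 11 mean [ 612. -178.   10.] circ 604 -179 87
top red 32 [116. 188.] ztop 123 mean [626. 386. 122.] circ 627 387 3
top red 141 [239. 193.] ztop 65 mean [627.  82.  63.] circ 628 82 17
top red 146 [174. 256.] ztop 66 mean [463. 242.  63.] circ 464 242 17
top blue 2221 [358. 254.] ztop 11 mean [ 475. -229.   10.] circ 482 -225 88
top blue 138 [224. 253.] ztop 66 mean [473. 116.  63.] circ 473 116 17
top pink 159 [192. 225.] ztop 65 mean [544. 200.  62.] circ 544 199 17
top pink 173 [171. 287.] ztop 66 mean [386. 247.  63.] circ 386 247 17
top black 518 [125. 185.] ztop 71 mean [640. 370.  72.] circ 647 380 34
top black 164 [164. 226.] ztop 65 mean [541. 272.  63.] circ 543 273 17
top bar [329 215  48  24 422] [ 544. -203.   98.] [ 95.  98. 102.] ((543.958740234375, -203.40423583984375), (21.80336570739746, 120.5550765991211), 19.854129791259766)
top tray red ((603.9931640625, -179.93450927734375), (124.33843231201172, 128.2972412109375), 20.342132568359375) [ 0.  5. 23.]
top tray blue ((481.2928771972656, -225.85043334960938), (125.37003326416016, 128.79824
[... 220 characters left out ...]
 110.  62.] circ 470 112 15
side blue 2910 [295. 307.] ztop 20 mean [ 468. -245.   20.] circ 480 -231 89
side pink 231 [231. 193.] ztop 63 mean [542. 195.  62.] circ 543 197 17
side pink 244 [171. 201.] ztop 62 mean [384. 242.  61.] circ 385 244 16
side black 393 [235. 155.] ztop 68 mean [639. 364.  68.] circ 644 378 37
side black 165 [219. 181.] ztop 63 mean [538. 265.  62.] circ 537 267 14
side bar [290 248  51  35 657] [ 540. -209.   94.] [ 82.  97. 100.] ((542.0145874023438, -205.55209350585938), (24.851886749267578, 120.20020294189453), 19.108890533447266)
side tray blue ((481.90252685546875, -228.36923217773438), (131.22821044921875, 130.0479736328125), 20.34048080444336) [ 2.  5. 23.]
```

```bash
cat >> h.py <<'E'
from scipy.spatial.transform import Rotation as Ro
def pose(s):
    T=np.eye(4); T[:3,:3]=Ro.from_euler("xyz",s["eef_rot"]).as_matrix(); T[:3,3]=s["tool_pos"]; return T
def delta(s,target,yaw_deg=None):
    """shift (m) in a level tool frame of the present yaw, and turn about tool z"""
    y=s["eef_rot"][2]; R=Ro.from_euler("xyz",[np.pi,0,y]).as_matrix()
    d=R.T@(np.array(target)-s["tool_pos"])/1000
    t=0 if yaw_deg is None else -(np.radians(yaw_deg)-y)
    return np.round(d,4), round((t+np.pi)%(2*np.pi)-np.pi,4)
E
python3 - <<'E'
from h import *; from cell import readout
s=readout.sense(); print(delta(s,[463.5,240.5,130]))
E
```

```text
(array([-0.3354, -0.1992,  0.1003]), 0.0)
```

Call:
send_rows:
  deltas:
    - [[-0.02, -0.012, 0.0], [0, 0, 0], 0.06]
    - [[-0.05, -0.03, 0.01], [0, 0, 0], 0.06]
    - [[-0.08, -0.048, 0.02], [0, 0, 0], 0.06]
    - [[-0.115, -0.068, 0.03], [0, 0, 0], 0.06]
    - [[-0.15, -0.089, 0.04], [0, 0, 0], 0.06]
    - [[-0.185, -0.11, 0.05], [0, 0, 0], 0.06]
    - [[-0.22, -0.131, 0.06], [0, 0, 0], 0.06]
    - [[-0.25, -0.149, 0.07], [0, 0, 0], 0.06]

```text
time: 0.77
tool_pos: [405.0, 318.0, 160.6]
eef_rot: [-3.141, 0.0, 2.747]
ft_force: [0.8, 0.8, -0.7]
grip_width: 60.2
grip_force: 0.0
```

Call:
send_rows:
  deltas:
    - [[-0.03, -0.018, 0.01], [0, 0, 0], 0.06]
    - [[-0.055, -0.032, 0.02], [0, 0, 0], 0.06]
    - [[-0.075, -0.044, 0.03], [0, 0, 0], 0.06]
    - [[-0.085, -0.05, 0.03], [0, 0, 0], 0.06]
    - [[-0.085, -0.05, 0.03], [0, 0, 0], 0.06]
    - [[-0.085, -0.05, 0.03], [0, 0, 0], 0.06]

```text
time: 1.27
tool_pos: [463.4, 241.3, 131.4]
eef_rot: [-3.142, -0.001, 2.745]
ft_force: [-0.3, 0.2, -0.9]
grip_width: 60.0
grip_force: 0.0
```

```bash
cat >> h.py <<'E'
def wristjars(eyes,readout,name=None):
    s=readout.sense(); c=eyes.camera("wrist"); P=world(c,pose(s)); M=masks(c)
    if name: cv2.imwrite(f"pics/{name}.png",c["pixels"][...,::-1])
    for k in("red","blue"):
        for m,st,ce in blobs(M[k],200):
            p=P[m]; zt=np.percentile(p[:,2],90); t=p[p[:,2]>zt-5]
            (cx,cy),r=cv2.minEnclosingCircle(t[:,:2].astype(np.float32))
            print(k,st[4],np.round(ce),"ztop",round(zt),"circ",round(cx,1),round(cy,1),round(r,1))
    return s
E
python3 - <<'E'
from h import *; from cell import readout,eyes
s=wristjars(eyes,readout,"w1"); print(s["time"],s["tool_pos"],s["eef_rot"],s["grip_width"]); print(delta(s,[463.5,240.5,23]))
E
```

```text
red 1330 [282. 212.] ztop 62 circ 463.1 242.5 17.4
red 365 [544. 346.] ztop 91 circ 628.0 383.3 3.5
blue 1494 [134. 284.] ztop 62 circ 457.8 153.2 57.4
1.2667 [463.39891363 241.28137951 131.36046016] [-3.14157567e+00 -6.34652752e-04  2.74541161e+00] 59.9619170864082
(array([-0.0004, -0.0007,  0.1084]), 0.0)
```

View pics/w1.png

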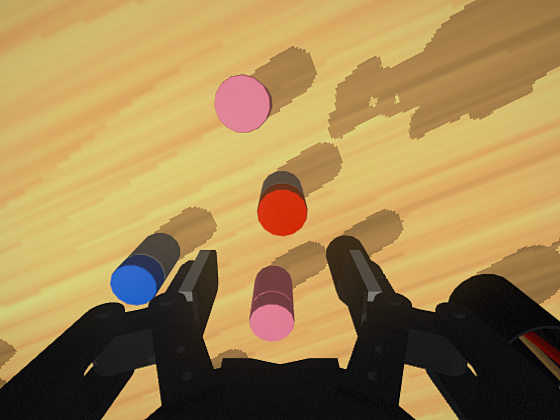

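The wrist view shows the red lid at (282,212), the pinks at (243,103) and (272,320), and the blue lid at (134,284). The red jar is on the tool's axis to within 1 mm and its top is at 62. Both finger paths are free.

Call:
send_rows:
  deltas:
    - [[0, 0.001, 0.02], [0, 0, 0], 0.06]
    - [[0, 0.001, 0.045], [0, 0, 0], 0.06]
    - [[0, 0.001, 0.07], [0, 0, 0], 0.06]
    - [[0, 0.001, 0.09], [0, 0, 0], 0.06]
    - [[0, 0.001, 0.1], [0, 0, 0], 0.06]
    - [[0, 0.001, 0.107], [0, 0, 0], 0.06]
    - [[0, 0.001, 0.107], [0, 0, 0], 0.06]
    - [[0, 0.001, 0.107], [0, 0, 0], 0.06]
  newtons: 40

```text
time: 1.98
tool_pos: [464.2, 243.0, 25.2]
eef_rot: [3.141, 0.001, 2.747]
ft_force: [0.1, 0.0, -0.2]
grip_width: 60.3
grip_force: 0.0
```

Call:
send_rows:
  deltas:
    - [[0, 0, 0], [0, 0, 0], 0.04]
    - [[0, 0, 0], [0, 0, 0], 0.03]
    - [[0, 0, 0], [0, 0, 0], 0.03]
    - [[0, 0, 0], [0, 0, 0], 0.03]
    - [[0, 0, 0], [0, 0, 0], 0.03]
    - [[0, 0, 0], [0, 0, 0], 0.03]
    - [[0, 0, 0], [0, 0, 0], 0.03]
  newtons: 40

```text
time: 2.57
tool_pos: [465.1, 242.8, 26.0]
eef_rot: [3.139, 0.002, 2.747]
ft_force: [-1.2, 0.4, 6.5]
grip_width: 35.2
grip_force: 40.6
```

Call:
send_rows:
  deltas:
    - [[0, 0, -0.005], [0, 0, 0], 0.03]
    - [[0, 0, -0.02], [0, 0, 0], 0.03]
    - [[0, 0, -0.04], [0, 0, 0], 0.03]
    - [[0, 0, -0.065], [0, 0, 0], 0.03]
    - [[0, 0, -0.09], [0, 0, 0], 0.03]
    - [[0, 0, -0.11], [0, 0, 0], 0.03]
    - [[0, 0, -0.12], [0, 0, 0], 0.03]
    - [[0, 0, -0.12], [0, 0, 0], 0.03]

```text
time: 3.23
tool_pos: [465.6, 242.9, 147.5]
eef_rot: [3.138, 0.004, 2.747]
ft_force: [0.6, -0.3, -1.1]
grip_width: 34.8
grip_force: 40.0
```

```bash
cat >> h.py <<'E'
def caddy(x,y,C=(543.0,-204.3),a=20.1):
    c,s=np.cos(np.radians(a)),np.sin(np.radians(a)); return C[0]+c*x-s*y, C[1]+s*x+c*y
E
python3 - <<'E'
from h import *; from cell import readout
s=readout.sense(); print(s["tool_pos"],s["grip_width"],s["grip_force"],s["ft_force"])
print(caddy(62,30),caddy(62,-30),caddy(-95,0)); print(delta(s,[*caddy(62,30),150],110.1))
E
```

```text
[465.59061178 242.88921143 147.45914664] 34.754681060539546 40.00421230215579 [ 0.6206437  -0.26222591 -1.08234008]
(np.float64(590.9140527923034), np.float64(-154.82027137285056)) (np.float64(611.5336344674404), np.float64(-211.16592649853308)) (np.float64(453.78604605100264), np.float64(-236.94767098563352))
(array([-0.2687, -0.3189, -0.0025]), np.float64(0.8251))
```

Run:
```python
from h import *; from cell import readout
s=readout.sense(); print(delta(s,[*caddy(62,-30),148],110.1))
```

```text
(array([-0.3094, -0.363 , -0.0005]), np.float64(0.8251))
```

Call:
send_rows:
  deltas:
    - [[-0.006, -0.007, 0], [0, 0, 0.04], 0.03]
    - [[-0.02, -0.024, 0], [0, 0, 0.1], 0.03]
    - [[-0.04, -0.047, 0], [0, 0, 0.2], 0.03]
    - [[-0.06, -0.07, 0], [0, 0, 0.3], 0.03]
    - [[-0.08, -0.094, 0], [0, 0, 0.4], 0.03]
    - [[-0.1, -0.117, 0], [0, 0, 0.5], 0.03]
    - [[-0.12, -0.141, 0], [0, 0, 0.6], 0.03]
    - [[-0.14, -0.164, 0], [0, 0, 0.7], 0.03]

```text
time: 3.9
tool_pos: [528.6, 34.8, 141.7]
eef_rot: [-3.138, -0.002, 2.039]
ft_force: [-0.4, 1.0, -0.0]
grip_width: 34.8
grip_force: 40.0
```

Run:
```python
from h import *; from cell import readout
s=readout.sense(); print(s["tool_pos"],s["eef_rot"],delta(s,[*caddy(62,-30),148],110.1))
```

```text
[528.63975954  34.79111984 141.73375598] [-3.13810140e+00 -1.61613699e-03  2.03949183e+00] (array([-0.2569, -0.0371, -0.0063]), np.float64(0.1179))
```

Call:
send_rows:
  deltas:
    - [[-0.03, -0.004, -0.004], [0, 0, 0.03], 0.03]
    - [[-0.06, -0.008, -0.006], [0, 0, 0.06], 0.03]
    - [[-0.09, -0.012, -0.006], [0, 0, 0.09], 0.03]
    - [[-0.12, -0.017, -0.006], [0, 0, 0.118], 0.03]
    - [[-0.15, -0.021, -0.006], [0, 0, 0.118], 0.03]
    - [[-0.18, -0.026, -0.006], [0, 0, 0.118], 0.03]
    - [[-0.208, -0.03, -0.006], [0, 0, 0.118], 0.03]
    - [[-0.23, -0.033, -0.006], [0, 0, 0.118], 0.03]

```text
time: 4.57
tool_pos: [604.6, -185.2, 147.3]
eef_rot: [-3.138, -0.002, 1.925]
ft_force: [-1.1, 0.0, -1.8]
grip_width: 35.3
grip_force: 40.0
```

Call:
send_rows:
  deltas:
    - [[-0.012, -0.002, 0], [0, 0, 0], 0.03]
    - [[-0.02, -0.004, 0], [0, 0, 0], 0.03]
    - [[-0.02, -0.004, 0], [0, 0, 0], 0.03]
    - [[-0.02, -0.004, 0], [0, 0, 0], 0.03]
    - [[-0.02, -0.004, 0], [0, 0, 0], 0.03]

```text
time: 4.98
tool_pos: [608.9, -201.4, 149.9]
eef_rot: [-3.141, -0.001, 1.929]
ft_force: [-0.5, 0.7, -0.4]
grip_width: 34.9
grip_force: 40.0
```

Run:
```python
from h import *; from cell import readout,eyes
s=readout.sense(); c=eyes.camera("wrist"); cv2.imwrite("pics/w2.png",c["pixels"][...,::-1])
print(s["tool_pos"],s["eef_rot"],delta(s,[*caddy(62,-30),31],110.1))
```

```text
[ 608.8987037  -201.44256683  149.8783659 ] [-3.14110226e+00 -9.34273981e-04  1.92936665e+00] (array([-0.01  , -0.0009,  0.1189]), np.float64(0.0078))
```

View pics/w2.png

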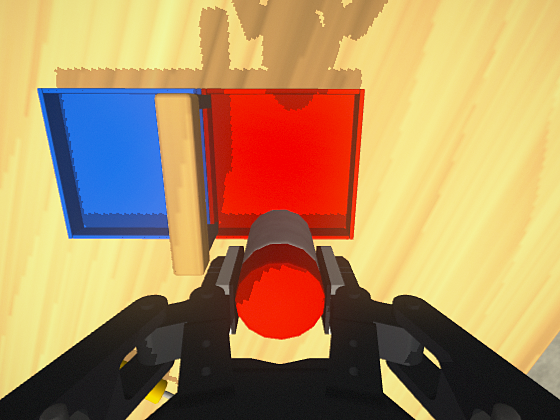

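The wrist view shows the caddy square to the tool. The bar is at (185,185), the red tray at (280,165) and the held jar upright at (280,290). Next I'll cross-check the bar and floor heights from here.

Run:
```python
from h import *; from cell import readout,eyes
s=readout.sense(); c=eyes.camera("wrist"); P=world(c,pose(s)); M=masks(c)
m=M["wood"]&(P[...,2]>85)&(P[...,2]<110); b=max(blobs(m),key=lambda b:b[1][4]); p=P[b[0]]
print(b[2],p.mean(0),np.percentile(p[:,2],[5,50,95]),cv2.minAreaRect(p[:,:2].astype(np.float32)))
for k in("red","blue"):
    p=P[M[k]&(P[...,2]<12)&(P[...,2]>-4)]; print(k,np.percentile(p[:,2],[10,50,90]))
    q=P[M[k]&(P[...,2]<40)]; print(cv2.minAreaRect(q[:,:2].astype(np.float32)))
```

```text
[181.89100976 181.01952499] [ 542.71297514 -199.2116125    96.32831637] [90.13969719 96.98690672 98.16543433] ((543.0729370117188, -204.91763305664062), (22.537311553955078, 119.33106231689453), 20.138294219970703)
red [2.41941966 3.32507074 4.28506889]
((604.1553955078125, -182.57952880859375), (129.86111450195312, 129.06954956054688), 20.550153732299805)
blue [2.31575317 3.24841488 4.35829732]
((481.7608337402344, -227.49378967285156), (130.2728729248047, 128.75747680664062), 20.443849563598633)
```

Call:
send_rows:
  deltas:
    - [[-0.005, -0.001, 0.01], [0, 0, 0.008], 0.03]
    - [[-0.01, -0.001, 0.03], [0, 0, 0.008], 0.03]
    - [[-0.01, -0.001, 0.05], [0, 0, 0.008], 0.03]
    - [[-0.01, -0.001, 0.07], [0, 0, 0.008], 0.03]
    - [[-0.01, -0.001, 0.082], [0, 0, 0.008], 0.03]
    - [[-0.01, -0.001, 0.09], [0, 0, 0.008], 0.03]
    - [[-0.01, -0.001, 0.09], [0, 0, 0.008], 0.03]
    - [[-0.01, -0.001, 0.09], [0, 0, 0.008], 0.03]

```text
time: 5.75
tool_pos: [611.9, -212.3, 60.4]
eef_rot: [-3.141, -0.0, 1.921]
ft_force: [0.6, 0.1, 0.1]
grip_width: 34.9
grip_force: 40.0
```

Call:
send_rows:
  deltas:
    - [[0, 0, 0.01], [0, 0, 0], 0.03]
    - [[0, 0, 0.02], [0, 0, 0], 0.03]
    - [[0, 0, 0.026], [0, 0, 0], 0.03]
    - [[0, 0, 0.028], [0, 0, 0], 0.03]
    - [[0, 0, 0.029], [0, 0, 0], 0.03]
    - [[0, 0, 0.029], [0, 0, 0], 0.03]

```text
time: 6.25
tool_pos: [611.8, -212.2, 31.0]
eef_rot: [-3.141, -0.0, 1.921]
ft_force: [2.2, 1.0, -1.4]
grip_width: 34.8
grip_force: 42.8
```

Call:
send_rows:
  deltas:
    - [[0, 0, 0.001], [0, 0, 0], 0.03]
    - [[0, 0, 0.001], [0, 0, 0], 0.03]
    - [[0, 0, 0.001], [0, 0, 0], 0.03]

```text
time: 6.5
tool_pos: [611.9, -212.5, 30.4]
eef_rot: [3.141, 0.0, 1.921]
ft_force: [1.6, 0.8, 0.0]
grip_width: 34.7
grip_force: 42.8
```

Call:
send_rows:
  deltas:
    - [[0, 0, 0.001], [0, 0, 0], 0.03]
    - [[0, 0, 0.0015], [0, 0, 0], 0.03]
    - [[0, 0, 0.0015], [0, 0, 0], 0.03]

```text
time: 6.75
tool_pos: [612.2, -212.6, 30.1]
eef_rot: [3.141, 0.001, 1.921]
ft_force: [-2.3, 1.8, 7.9]
grip_width: 34.9
grip_force: 43.7
```

Contact at about 8 N. I'll release to a 60 mm opening and rise.

Call:
send_rows:
  deltas:
    - [[0, 0, -0.001], [0, 0, 0], 0.04]
    - [[0, 0, -0.001], [0, 0, 0], 0.055]
    - [[0, 0, -0.001], [0, 0, 0], 0.06]
    - [[0, 0, -0.001], [0, 0, 0], 0.06]
    - [[0, 0, -0.015], [0, 0, 0], 0.06]
    - [[0, 0, -0.045], [0, 0, 0], 0.06]
    - [[0, 0, -0.08], [0, 0, 0], 0.06]
    - [[0, 0, -0.1], [0, 0, 0], 0.06]

```text
time: 7.42
tool_pos: [612.5, -213.1, 133.2]
eef_rot: [3.14, 0.002, 1.921]
ft_force: [0.5, 0.3, 1.5]
grip_width: 59.6
grip_force: 0.0
```

Run:
```python
from h import *; from cell import readout,eyes
s=readout.sense(); print(s["tool_pos"],s["eef_rot"],delta(s,[627.5,82,135]))
c=eyes.camera("top"); P=world(c); M=masks(c)
m=M["red"]&(P[...,2]>50)&(P[...,1]<120)
for b,st,ce in blobs(m,20):
    p=P[b]; print(ce,st[4],p.mean(0),cv2.minEnclosingCircle(p[:,:2].astype(np.float32)))
```

```text
[ 612.51523152 -213.05050153  133.1564827 ] [3.14001174e+00 2.16839275e-03 1.92064783e+00] (array([ 0.272 ,  0.1152, -0.0018]), 0.0)
[238.57446809 192.75886525] 141 [626.78927222  81.31977795  61.86994962] ((627.2135620117188, 81.3446044921875), 16.679180145263672)
[354.42696629 205.43820225] 89 [ 597.00834176 -210.00500978   78.64700369] ((592.9881591796875, -203.13807678222656), 22.295259475708008)
```

Call:
send_rows:
  deltas:
    - [[0.015, 0.006, -0.005], [0, 0, 0], 0.06]
    - [[0.045, 0.019, -0.005], [0, 0, 0], 0.06]
    - [[0.08, 0.034, -0.005], [0, 0, 0], 0.06]
    - [[0.115, 0.049, -0.005], [0, 0, 0], 0.06]
    - [[0.15, 0.064, -0.005], [0, 0, 0], 0.06]
    - [[0.185, 0.078, -0.005], [0, 0, 0], 0.06]
    - [[0.215, 0.091, -0.005], [0, 0, 0], 0.06]
    - [[0.24, 0.102, -0.005], [0, 0, 0], 0.06]

```text
time: 8.13
tool_pos: [624.2, 50.9, 133.6]
eef_rot: [-3.14, -0.001, 1.922]
ft_force: [-0.1, -0.9, -0.3]
grip_width: 60.0
grip_force: 0.0
```

Call:
send_rows:
  deltas:
    - [[0.02, 0.008, 0], [0, 0, 0], 0.06]
    - [[0.03, 0.012, 0], [0, 0, 0], 0.06]
    - [[0.031, 0.013, 0], [0, 0, 0], 0.06]
    - [[0.031, 0.013, 0], [0, 0, 0], 0.06]
    - [[0.031, 0.013, 0], [0, 0, 0], 0.06]

```text
time: 8.55
tool_pos: [626.8, 80.4, 133.7]
eef_rot: [-3.141, 0.0, 1.92]
ft_force: [-0.1, -0.7, 0.7]
grip_width: 60.1
grip_force: 0.0
```

Run:
```python
from h import *; from cell import readout,eyes
s=wristjars(eyes,readout); print(s["tool_pos"],s["eef_rot"],delta(s,[627.5,82,25]))
c=eyes.camera("top"); P=world(c); M=masks(c)
for b,st,ce in blobs(M["red"]&(P[...,2]>50)&(P[...,1]<-50),20):
    p=P[b]; print(ce,st[4],p.mean(0),cv2.minEnclosingCircle(p[:,:2].astype(np.float32)))
```

```text
red 1597 [282. 212.] ztop 62 circ 628.8 80.6 17.3
red 2029 [137. 396.] ztop 9 circ 569.8 -73.3 162.7
blue 3142 [76. 82.] ztop 62 circ 474.4 116.0 18.0
blue 985 [ 15. 361.] ztop 22 circ 494.9 -54.4 141.7
[626.82979768  80.36686175 133.65466668] [-3.14086277e+00  4.31249773e-04  1.92013396e+00] (array([0.0013, 0.0012, 0.1087]), 0.0)
[355.48484848 203.24848485] 165 [ 603.99729732 -214.44761816   65.81008028] ((604.9651489257812, -215.18478393554688), 18.317035675048828)
```

Call:
send_rows:
  deltas:
    - [[0.001, 0.001, 0.02], [0, 0, 0], 0.06]
    - [[0.001, 0.001, 0.045], [0, 0, 0], 0.06]
    - [[0.001, 0.001, 0.07], [0, 0, 0], 0.06]
    - [[0.001, 0.001, 0.09], [0, 0, 0], 0.06]
    - [[0.001, 0.001, 0.1], [0, 0, 0], 0.06]
    - [[0.001, 0.001, 0.108], [0, 0, 0], 0.06]
    - [[0.001, 0.001, 0.108], [0, 0, 0], 0.06]
    - [[0.001, 0.001, 0.108], [0, 0, 0], 0.06]

```text
time: 9.32
tool_pos: [628.0, 82.5, 26.5]
eef_rot: [3.141, 0.0, 1.92]
ft_force: [0.6, 0.4, 0.2]
grip_width: 60.1
grip_force: 0.0
```

Call:
send_rows:
  deltas:
    - [[0, 0, 0], [0, 0, 0], 0.04]
    - [[0, 0, 0], [0, 0, 0], 0.03]
    - [[0, 0, 0], [0, 0, 0], 0.03]
    - [[0, 0, 0], [0, 0, 0], 0.03]
    - [[0, 0, 0], [0, 0, 0], 0.03]
    - [[0, 0, 0], [0, 0, 0], 0.03]
    - [[0, 0, 0], [0, 0, 0], 0.03]

```text
time: 9.9
tool_pos: [629.0, 83.0, 27.8]
eef_rot: [3.139, 0.001, 1.921]
ft_force: [-0.2, -0.6, 5.9]
grip_width: 34.9
grip_force: 40.4
```

Call:
send_rows:
  deltas:
    - [[0, 0, -0.005], [0, 0, 0], 0.03]
    - [[0, 0, -0.02], [0, 0, 0], 0.03]
    - [[0, 0, -0.04], [0, 0, 0], 0.03]
    - [[0, 0, -0.065], [0, 0, 0], 0.03]
    - [[0, 0, -0.09], [0, 0, 0], 0.03]
    - [[0, 0, -0.11], [0, 0, 0], 0.03]
    - [[0, 0, -0.12], [0, 0, 0], 0.03]
    - [[0, 0, -0.12], [0, 0, 0], 0.03]

```text
time: 10.57
tool_pos: [629.5, 83.1, 149.4]
eef_rot: [3.136, 0.002, 1.921]
ft_force: [-0.0, 0.0, -0.6]
grip_width: 34.7
grip_force: 40.0
```

Run:
```python
from h import *; from cell import readout,eyes
s=readout.sense(); print(s["tool_pos"],s["eef_rot"])
c=eyes.camera("top"); P=world(c); M=masks(c)
for b,st,ce in blobs(M["red"]&(P[...,2]>50)&(P[...,1]<-50),20):
    p=P[b]; print(ce,st[4],p.mean(0),cv2.minEnclosingCircle(p[:,:2].astype(np.float32)))
for k in("red","blue"):
    q=P[M[k]&(P[...,2]<27)&(P[...,1]<-50)&(P[...,1]>-320)&(P[...,0]>380)]; print(k,cv2.minAreaRect(q[:,:2].astype(np.float32)))
m=M["wood"]&(P[...,2]>80)&(P[...,2]<115)&(P[...,1]<-100)&(P[...,0]<800)&(P[...,1]>-400)
for b,st,ce in blobs(m): print("bar",P[b].mean(0),cv2.minAreaRect(P[b][:,:2].astype(np.float32)))
print(delta(s,[*caddy(62,30),148],110.1))
```

```text
[629.46076741  83.08544688 149.43393144] [3.13634910e+00 1.60118025e-03 1.92093986e+00]
[355.44242424 203.21818182] 165 [ 604.04073684 -214.29247237   66.12756806] ((604.4755859375, -215.2295379638672), 18.120023727416992)
red ((592.8994140625, -186.85324096679688), (124.59849548339844, 128.84317016601562), 18.15592384338379)
blue ((467.38751220703125, -227.75711059570312), (122.60303497314453, 127.93817138671875), 17.91841697692871)
bar [ 531.45265763 -207.19654654   98.27074989] ((531.4590454101562, -207.8841094970703), (21.69013214111328, 119.8683853149414), 18.237071990966797)
(array([-0.2102, -0.1178,  0.0014]), np.float64(-0.0007))
```

The caddy has shifted about 12 mm, to a yaw of 18°. The gripper's knuckles probably pushed the bar when the fingers opened along x. The jar is still standing in the tray, at caddy (67,-30). From now on I'll close along the caddy's y, so that nothing swings towards the bar.

Call:
send_rows:
  deltas:
    - [[-0.005, -0.003, 0], [0, 0, 0.04], 0.03]
    - [[-0.015, -0.009, 0], [0, 0, 0.12], 0.03]
    - [[-0.03, -0.017, 0], [0, 0, 0.21], 0.03]
    - [[-0.045, -0.025, 0], [0, 0, 0.3], 0.03]
    - [[-0.06, -0.033, 0], [0, 0, 0.4], 0.03]
    - [[-0.075, -0.041, 0], [0, 0, 0.5], 0.03]
    - [[-0.09, -0.05, 0], [0, 0, 0.6], 0.03]
    - [[-0.105, -0.058, 0], [0, 0, 0.7], 0.03]

```text
time: 11.28
tool_pos: [607.4, -36.2, 143.0]
eef_rot: [-3.138, 0.001, 1.216]
ft_force: [-0.6, 1.2, 0.1]
grip_width: 34.9
grip_force: 40.0
```

```bash
sed -i 's/C=(543.0,-204.3),a=20.1/C=(530.6,-209.0),a=18.2/' h.py
python3 - <<'E'
from h import *; from cell import readout
s=readout.sense(); print(s["tool_pos"],s["eef_rot"],caddy(67,35),delta(s,[*caddy(67,35),150],18.2))
E
```

```text
[607.35282913 -36.20714624 142.98788155] [-3.13761628e+00  8.70661422e-04  1.21591436e+00] (np.float64(583.3164053042236), np.float64(-154.82453865631757)) (array([-0.1196,  0.0187, -0.007 ]), np.float64(0.8983))
```

Call:
send_rows:
  deltas:
    - [[-0.015, 0.002, -0.004], [0, 0, 0.1], 0.03]
    - [[-0.03, 0.005, -0.005], [0, 0, 0.2], 0.03]
    - [[-0.045, 0.008, -0.005], [0, 0, 0.3], 0.03]
    - [[-0.06, 0.01, -0.005], [0, 0, 0.4], 0.03]
    - [[-0.075, 0.012, -0.005], [0, 0, 0.5], 0.03]
    - [[-0.09, 0.015, -0.005], [0, 0, 0.6], 0.03]
    - [[-0.1, 0.017, -0.005], [0, 0, 0.7], 0.03]
    - [[-0.108, 0.018, -0.005], [0, 0, 0.8], 0.03]

```text
time: 11.95
tool_pos: [587.4, -143.9, 148.0]
eef_rot: [-3.139, 0.003, 0.415]
ft_force: [0.3, 0.8, -0.6]
grip_width: 34.9
grip_force: 40.0
```

Call:
send_rows:
  deltas:
    - [[0, 0, 0], [0, 0, 0.06], 0.03]
    - [[0, 0, 0], [0, 0, 0.09], 0.03]
    - [[0, 0, 0], [0, 0, 0.09], 0.03]
    - [[0, 0, 0], [0, 0, 0.09], 0.03]

```text
time: 12.28
tool_pos: [587.9, -142.9, 148.7]
eef_rot: [-3.14, 0.002, 0.332]
ft_force: [0.5, 0.3, -1.0]
grip_width: 34.7
grip_force: 40.0
```

Run:
```python
from h import *; from cell import readout,eyes
s=readout.sense(); print(s["tool_pos"],s["eef_rot"],delta(s,[*caddy(67,35),60],18.2))
c=eyes.camera("wrist"); cv2.imwrite("pics/w3.png",c["pixels"][...,::-1])
```

```text
[ 587.89954757 -142.91740951  148.705523  ] [-3.13971903e+00  2.46362915e-03  3.31988612e-01] (array([-0.0082,  0.0098,  0.0887]), np.float64(0.0143))
```

View pics/w3.png

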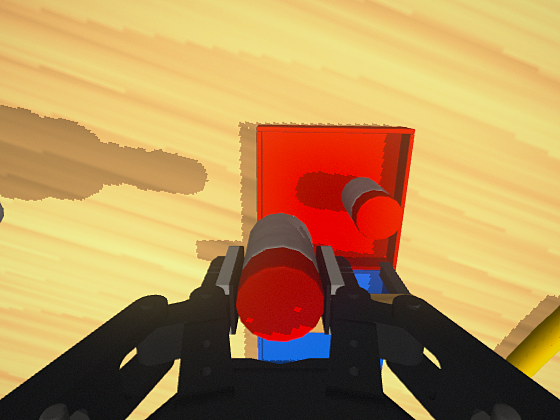

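The wrist view shows the first red jar standing in the red tray at (375,212). The held jar is at (280,285) over the free half.

Call:
send_rows:
  deltas:
    - [[-0.005, 0.005, 0], [0, 0, 0.014], 0.03]
    - [[-0.008, 0.01, 0.015], [0, 0, 0.014], 0.03]
    - [[-0.008, 0.01, 0.035], [0, 0, 0.014], 0.03]
    - [[-0.008, 0.01, 0.055], [0, 0, 0.014], 0.03]
    - [[-0.008, 0.01, 0.075], [0, 0, 0.014], 0.03]
    - [[-0.008, 0.01, 0.085], [0, 0, 0.014], 0.03]
    - [[-0.008, 0.01, 0.089], [0, 0, 0.014], 0.03]
    - [[-0.008, 0.01, 0.089], [0, 0, 0.014], 0.03]

```text
time: 13.0
tool_pos: [583.8, -155.2, 60.7]
eef_rot: [-3.14, 0.002, 0.317]
ft_force: [0.6, -0.6, -1.3]
grip_width: 34.7
grip_force: 39.9
```

Call:
send_rows:
  deltas:
    - [[0, 0, 0.01], [0, 0, 0], 0.03]
    - [[0, 0, 0.02], [0, 0, 0], 0.03]
    - [[0, 0, 0.025], [0, 0, 0], 0.03]
    - [[0, 0, 0.027], [0, 0, 0], 0.03]
    - [[0, 0, 0.027], [0, 0, 0], 0.03]

```text
time: 13.42
tool_pos: [584.1, -155.1, 34.0]
eef_rot: [-3.141, 0.001, 0.317]
ft_force: [-0.3, -0.1, -0.9]
grip_width: 34.9
grip_force: 40.0
```

Call:
send_rows:
  deltas:
    - [[0, 0, 0.001], [0, 0, 0], 0.03]
    - [[0, 0, 0.002], [0, 0, 0], 0.03]
    - [[0, 0, 0.002], [0, 0, 0], 0.03]
    - [[0, 0, 0.002], [0, 0, 0], 0.03]

```text
time: 13.75
tool_pos: [584.9, -155.4, 33.1]
eef_rot: [3.141, -0.0, 0.317]
ft_force: [-0.7, -0.4, -0.5]
grip_width: 35.1
grip_force: 40.0
```

Call:
send_rows:
  deltas:
    - [[0, 0, 0.001], [0, 0, 0], 0.03]
    - [[0, 0, 0.0015], [0, 0, 0], 0.03]
    - [[0, 0, 0.0015], [0, 0, 0], 0.03]

```text
time: 14.0
tool_pos: [585.0, -155.4, 31.8]
eef_rot: [3.141, -0.001, 0.317]
ft_force: [-0.8, 0.4, 3.9]
grip_width: 34.7
grip_force: 40.3
```

Call:
send_rows:
  deltas:
    - [[0, 0, 0], [0, 0, 0], 0.04]
    - [[0, 0, 0], [0, 0, 0], 0.046]
    - [[0, 0, 0], [0, 0, 0], 0.05]
    - [[0, 0, 0], [0, 0, 0], 0.05]
    - [[0, 0, -0.01], [0, 0, 0], 0.05]
    - [[0, 0, -0.03], [0, 0, 0], 0.05]
    - [[0, 0, -0.065], [0, 0, 0], 0.05]
    - [[0, 0, -0.1], [0, 0, 0], 0.05]

```text
time: 14.67
tool_pos: [583.3, -154.8, 131.5]
eef_rot: [-3.14, 0.003, 0.317]
ft_force: [0.8, -0.3, 0.4]
grip_width: 49.9
grip_force: 0.0
```

Run:
```python
from h import *; from cell import readout
s=readout.sense(); print(s["tool_pos"],s["grip_width"],delta(s,[473,115.5,133]))
```

```text
[ 583.32550107 -154.83940636  131.52007095] 49.856290437619286 (array([-0.0206, -0.2913, -0.0015]), 0.0)
```

Call:
send_rows:
  deltas:
    - [[-0.001, -0.015, -0.005], [0, 0, 0], 0.055]
    - [[-0.003, -0.045, -0.005], [0, 0, 0], 0.06]
    - [[-0.006, -0.08, -0.005], [0, 0, 0], 0.06]
    - [[-0.008, -0.115, -0.005], [0, 0, 0], 0.06]
    - [[-0.011, -0.15, -0.005], [0, 0, 0], 0.06]
    - [[-0.013, -0.185, -0.005], [0, 0, 0], 0.06]
    - [[-0.015, -0.22, -0.005], [0, 0, 0], 0.06]
    - [[-0.018, -0.25, -0.005], [0, 0, 0], 0.06]

```text
time: 15.33
tool_pos: [488.9, 78.5, 137.2]
eef_rot: [-3.141, -0.001, 0.317]
ft_force: [0.3, -0.0, 0.3]
grip_width: 60.0
grip_force: 0.0
```

Call:
send_rows:
  deltas:
    - [[-0.001, -0.025, 0], [0, 0, 0], 0.06]
    - [[-0.002, -0.038, 0], [0, 0, 0], 0.06]
    - [[-0.002, -0.041, 0], [0, 0, 0], 0.06]
    - [[-0.002, -0.041, 0], [0, 0, 0], 0.06]
    - [[-0.002, -0.041, 0], [0, 0, 0], 0.06]

```text
time: 15.75
tool_pos: [475.4, 114.5, 136.8]
eef_rot: [3.141, -0.001, 0.317]
ft_force: [0.3, 0.4, 0.9]
grip_width: 60.0
grip_force: 0.0
```

```bash
cat >> h.py <<'E'
def topcheck(eyes):
    c=eyes.camera("top"); P=world(c); M=masks(c)
    for k in("red","blue"):
        for b,st,ce in blobs(M[k]&(P[...,2]>50)&(P[...,1]<-50)&(P[...,1]>-330)&(P[...,0]>300),20):
            p=P[b]; print(k,st[4],p.mean(0).round(1),cv2.minEnclosingCircle(p[:,:2].astype(np.float32)))
        q=P[M[k]&(P[...,2]<27)&(P[...,1]<-50)&(P[...,1]>-320)&(P[...,0]>380)]; print(k,cv2.minAreaRect(q[:,:2].astype(np.float32)))
    m=M["wood"]&(P[...,2]>80)&(P[...,2]<115)&(P[...,1]<-100)&(P[...,0]<800)&(P[...,1]>-400)
    for b,st,ce in blobs(m): print("bar",P[b].mean(0),cv2.minAreaRect(P[b][:,:2].astype(np.float32)))
    return c
E
python3 - <<'E'
from h import *; from cell import readout,eyes
s=wristjars(eyes,readout); print(s["tool_pos"],s["eef_rot"],delta(s,[473,115.5,26]))
topcheck(eyes)
E
```

```text
blue 1668 [276. 212.] ztop 62 circ 474.1 115.8 17.3
blue 263 [542. 300.] ztop 7 circ 449.9 -167.7 63.4
blue 670 [553. 344.] ztop 23 circ 426.9 -183.3 38.6
[475.44136406 114.45416532 136.7869074 ] [ 3.14099020e+00 -6.26145008e-04  3.17027073e-01] (array([-0.002 , -0.0018,  0.1108]), 0.0)
red 164 [ 604.2 -214.5   65.8] ((604.6525268554688, -214.80340576171875), 17.778335571289062)
red 162 [ 583.8 -154.3   66. ] ((583.9837036132812, -154.5615997314453), 17.71953010559082)
red ((592.6937866210938, -187.29649353027344), (125.26441192626953, 129.32223510742188), 18.26074981689453)
blue ((467.3249816894531, -227.50738525390625), (122.5796890258789, 127.43329620361328), 17.925687789916992)
bar [ 531.38914263 -206.93977122   98.04047361] ((531.3805541992188, -207.66998291015625), (21.6114559173584, 120.0308837890625), 18.23583221435547)
```

Both red jars stand with tops at 66, and the caddy did not move. Now the blue jar.

Call:
send_rows:
  deltas:
    - [[-0.002, -0.002, 0.02], [0, 0, 0], 0.06]
    - [[-0.002, -0.002, 0.045], [0, 0, 0], 0.06]
    - [[-0.002, -0.002, 0.07], [0, 0, 0], 0.06]
    - [[-0.002, -0.002, 0.09], [0, 0, 0], 0.06]
    - [[-0.002, -0.002, 0.102], [0, 0, 0], 0.06]
    - [[-0.002, -0.002, 0.11], [0, 0, 0], 0.06]
    - [[-0.002, -0.002, 0.11], [0, 0, 0], 0.06]
    - [[-0.002, -0.002, 0.11], [0, 0, 0], 0.06]

```text
time: 16.52
tool_pos: [472.9, 115.9, 26.8]
eef_rot: [3.142, -0.0, 0.316]
ft_force: [0.1, -0.3, 0.3]
grip_width: 59.9
grip_force: 0.0
```

Call:
send_rows:
  deltas:
    - [[0, 0, 0], [0, 0, 0], 0.04]
    - [[0, 0, 0], [0, 0, 0], 0.03]
    - [[0, 0, 0], [0, 0, 0], 0.03]
    - [[0, 0, 0], [0, 0, 0], 0.03]
    - [[0, 0, 0], [0, 0, 0], 0.03]
    - [[0, 0, 0], [0, 0, 0], 0.03]
    - [[0, 0, 0], [0, 0, 0], 0.03]

```text
time: 17.1
tool_pos: [473.8, 116.4, 27.9]
eef_rot: [3.141, -0.003, 0.317]
ft_force: [-0.8, -0.4, 6.0]
grip_width: 34.7
grip_force: 40.0
```

Call:
send_rows:
  deltas:
    - [[0, 0, -0.005], [0, 0, 0], 0.03]
    - [[0, 0, -0.02], [0, 0, 0], 0.03]
    - [[0, 0, -0.04], [0, 0, 0], 0.03]
    - [[0, 0, -0.065], [0, 0, 0], 0.03]
    - [[0, 0, -0.09], [0, 0, 0], 0.03]
    - [[0, 0, -0.11], [0, 0, 0], 0.03]
    - [[0, 0, -0.12], [0, 0, 0], 0.03]
    - [[0, 0, -0.12], [0, 0, 0], 0.03]

```text
time: 17.77
tool_pos: [474.3, 116.6, 149.4]
eef_rot: [3.141, -0.005, 0.317]
ft_force: [0.4, 0.1, -0.6]
grip_width: 34.8
grip_force: 40.1
```

Run:
```python
from h import *; from cell import readout
s=readout.sense(); print(s["tool_pos"],s["grip_width"],caddy(-92,0),delta(s,[*caddy(-92,0),150],18.2))
```

```text
[474.32320124 116.56130257 149.41621966] 34.76954558673144 (np.float64(443.202571259732), np.float64(-237.7348125031254)) (array([-0.14  ,  0.327 , -0.0006]), np.float64(-0.0008))
```

Call:
send_rows:
  deltas:
    - [[-0.004, 0.01, 0], [0, 0, 0], 0.03]
    - [[-0.015, 0.035, 0], [0, 0, 0], 0.03]
    - [[-0.028, 0.065, 0], [0, 0, 0], 0.03]
    - [[-0.041, 0.095, 0], [0, 0, 0], 0.03]
    - [[-0.054, 0.126, 0], [0, 0, 0], 0.03]
    - [[-0.067, 0.156, 0], [0, 0, 0], 0.03]
    - [[-0.08, 0.187, 0], [0, 0, 0], 0.03]
    - [[-0.093, 0.217, 0], [0, 0, 0], 0.03]

```text
time: 18.43
tool_pos: [449.7, -120.6, 144.1]
eef_rot: [-3.14, 0.003, 0.317]
ft_force: [0.3, 0.8, -0.9]
grip_width: 34.9
grip_force: 40.1
```

Call:
send_rows:
  deltas:
    - [[-0.013, 0.03, 0], [0, 0, 0], 0.03]
    - [[-0.026, 0.06, 0], [0, 0, 0], 0.03]
    - [[-0.036, 0.085, 0], [0, 0, 0], 0.03]
    - [[-0.044, 0.102, 0], [0, 0, 0], 0.03]
    - [[-0.047, 0.109, 0], [0, 0, 0], 0.03]
    - [[-0.047, 0.109, 0], [0, 0, 0], 0.03]
    - [[-0.047, 0.109, 0], [0, 0, 0], 0.03]

```text
time: 19.02
tool_pos: [440.0, -236.6, 144.8]
eef_rot: [-3.139, 0.001, 0.316]
ft_force: [0.4, 0.3, -0.6]
grip_width: 35.2
grip_force: 40.1
```

Run:
```python
from h import *; from cell import readout
s=readout.sense(); print(s["tool_pos"],s["eef_rot"],delta(s,[*caddy(-92,0),60],18.2))
```

```text
[ 440.00726009 -236.57129857  144.79867152] [-3.13919662e+00  1.42719697e-03  3.15783938e-01] (array([0.0027, 0.0021, 0.0848]), np.float64(-0.0019))
```

Call:
send_rows:
  deltas:
    - [[0.001, 0.002, 0.005], [0, 0, 0], 0.03]
    - [[0.003, 0.002, 0.02], [0, 0, 0], 0.03]
    - [[0.003, 0.002, 0.04], [0, 0, 0], 0.03]
    - [[0.003, 0.002, 0.06], [0, 0, 0], 0.03]
    - [[0.003, 0.002, 0.075], [0, 0, 0], 0.03]
    - [[0.003, 0.002, 0.085], [0, 0, 0], 0.03]
    - [[0.003, 0.002, 0.085], [0, 0, 0], 0.03]
    - [[0.003, 0.002, 0.085], [0, 0, 0], 0.03]

```text
time: 19.68
tool_pos: [444.3, -237.2, 60.9]
eef_rot: [-3.141, 0.001, 0.318]
ft_force: [-0.6, -1.0, -0.7]
grip_width: 34.5
grip_force: 40.1
```

Call:
send_rows:
  deltas:
    - [[0, 0, 0.01], [0, 0, 0], 0.03]
    - [[0, 0, 0.018], [0, 0, 0], 0.03]
    - [[0, 0, 0.022], [0, 0, 0], 0.03]
    - [[0, 0, 0.023], [0, 0, 0], 0.03]
    - [[0, 0, 0.023], [0, 0, 0], 0.03]

```text
time: 20.1
tool_pos: [444.1, -237.9, 37.8]
eef_rot: [-3.141, 0.001, 0.317]
ft_force: [-0.0, 0.4, -0.2]
grip_width: 34.7
grip_force: 40.1
```

Call:
send_rows:
  deltas:
    - [[0, 0, 0.002], [0, 0, 0], 0.03]
    - [[0, 0, 0.004], [0, 0, 0], 0.03]
    - [[0, 0, 0.005], [0, 0, 0], 0.03]
    - [[0, 0, 0.0055], [0, 0, 0], 0.03]
    - [[0, 0, 0.0055], [0, 0, 0], 0.03]

```text
time: 20.52
tool_pos: [444.4, -238.1, 32.7]
eef_rot: [-3.142, 0.0, 0.317]
ft_force: [-0.2, 0.2, -1.0]
grip_width: 34.8
grip_force: 40.1
```

Call:
send_rows:
  deltas:
    - [[0, 0, 0.001], [0, 0, 0], 0.03]
    - [[0, 0, 0.0015], [0, 0, 0], 0.03]
    - [[0, 0, 0.0015], [0, 0, 0], 0.03]

```text
time: 20.77
tool_pos: [444.7, -238.3, 31.9]
eef_rot: [3.141, -0.0, 0.317]
ft_force: [-2.4, 1.3, 5.4]
grip_width: 34.9
grip_force: 40.7
```

Contact. I'll release and rise.

Call:
send_rows:
  deltas:
    - [[0, 0, 0], [0, 0, 0], 0.04]
    - [[0, 0, 0], [0, 0, 0], 0.046]
    - [[0, 0, 0], [0, 0, 0], 0.05]
    - [[0, 0, 0], [0, 0, 0], 0.05]
    - [[0, 0, -0.01], [0, 0, 0], 0.05]
    - [[0, 0, -0.03], [0, 0, 0], 0.05]
    - [[0, 0, -0.065], [0, 0, 0], 0.05]
    - [[0, 0, -0.1], [0, 0, 0], 0.05]

```text
time: 21.43
tool_pos: [443.3, -237.3, 131.8]
eef_rot: [-3.139, 0.002, 0.317]
ft_force: [0.3, -1.2, -0.4]
grip_width: 50.0
grip_force: 0.0
```

Call:
send_rows:
  deltas:
    - [[0, 0, -0.03], [0, 0, -0.1], 0.05]
    - [[0, 0, -0.05], [0, 0, -0.2], 0.05]
    - [[0, 0, -0.05], [0, 0, -0.3], 0.05]
    - [[0, 0, -0.05], [0, 0, -0.4], 0.05]
    - [[0, 0, -0.05], [0, 0, -0.5], 0.05]
    - [[0, 0, -0.05], [0, 0, -0.6], 0.05]
    - [[0, 0, -0.05], [0, 0, -0.7], 0.05]
    - [[0, 0, -0.05], [0, 0, -0.8], 0.05]

```text
time: 22.1
tool_pos: [444.5, -238.1, 182.1]
eef_rot: [3.141, 0.0, 1.122]
ft_force: [-0.6, -0.6, -0.8]
grip_width: 50.1
grip_force: 0.0
```

Call:
send_rows:
  deltas:
    - [[0, 0, 0], [0, 0, -0.1], 0.05]
    - [[0, 0, 0], [0, 0, -0.2], 0.05]
    - [[0, 0, 0], [0, 0, -0.3], 0.05]
    - [[0, 0, 0], [0, 0, -0.4], 0.05]
    - [[0, 0, 0], [0, 0, -0.5], 0.05]
    - [[0, 0, 0], [0, 0, -0.6], 0.05]
    - [[0, 0, 0], [0, 0, -0.7], 0.05]
    - [[0, 0, 0], [0, 0, -0.77], 0.05]

```text
time: 22.77
tool_pos: [444.5, -238.1, 182.1]
eef_rot: [3.141, 0.0, 1.892]
ft_force: [0.4, 0.2, 0.4]
grip_width: 49.8
grip_force: 0.0
```

Run:
```python
from h import *; from cell import readout,eyes
c=topcheck(eyes); cv2.imwrite("pics/top2.png",cv2.resize(c["pixels"][150:330,250:450,::-1],None,fx=3,fy=3))
s=readout.sense(); c=eyes.camera("wrist"); P=world(c,pose(s)); M=masks(c)
cv2.imwrite("pics/w4.png",c["pixels"][...,::-1])
for b,st,ce in blobs(M["wood"]&(P[...,2]>88)&(P[...,2]<110),100): print("wbar",np.median(P[b][:,2]),cv2.minAreaRect(P[b][:,:2].astype(np.float32)))
print(s["tool_pos"],s["eef_rot"],delta(s,[*caddy(0,0),120],108.2))
```

```text
red 166 [ 604.1 -214.4   65.4] ((604.5917358398438, -214.56190490722656), 17.854270935058594)
red 162 [ 583.7 -154.2   66.6] ((583.6965942382812, -154.3649139404297), 17.593902587890625)
red ((592.575439453125, -186.93536376953125), (125.75223541259766, 128.58753967285156), 18.020870208740234)
blue 95 [ 452.3 -224.6  107.7] ((454.6463623046875, -203.14071655273438), 40.52773666381836)
blue ((465.85791015625, -227.64266967773438), (121.94927215576172, 127.56529235839844), 16.960582733154297)
bar [ 531.38515777 -206.98388149   98.16890002] ((531.4354858398438, -207.93548583984375), (21.701675415039062, 119.75678253173828), 18.261552810668945)
wbar 97.10323018946886 ((530.1896362304688, -209.3214569091797), (22.107444763183594, 119.12921142578125), 17.9730224609375)
[ 444.48217284 -238.13960195  182.08490548] [3.14130190e+00 4.46706285e-04 1.89579140e+00] (array([0.0001, 0.0909, 0.0621]), np.float64(0.0073))
```

View pics/w4.png

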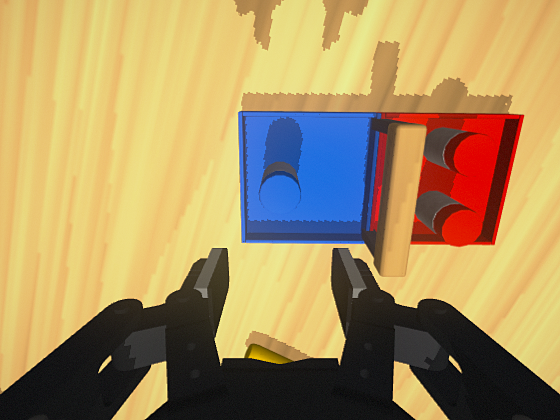

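The wrist view shows the blue jar standing in the blue tray at (280,188) and both reds in the red tray at (470,152) and (460,222). The bar is at (400,200). Two views put the bar at (530.4,-209), top 97–98, yaw 18.1°. I'll align over it.

Call:
send_rows:
  deltas:
    - [[0, 0.01, 0], [0, 0, 0.007], 0.05]
    - [[0, 0.03, 0], [0, 0, 0.007], 0.05]
    - [[0, 0.055, 0], [0, 0, 0.007], 0.05]
    - [[0, 0.075, 0], [0, 0, 0.007], 0.05]
    - [[0, 0.087, 0.01], [0, 0, 0.007], 0.05]
    - [[0, 0.091, 0.03], [0, 0, 0.007], 0.05]
    - [[0, 0.091, 0.05], [0, 0, 0.007], 0.05]
    - [[0, 0.091, 0.05], [0, 0, 0.007], 0.05]

```text
time: 23.53
tool_pos: [529.3, -208.0, 126.8]
eef_rot: [-3.137, -0.005, 1.878]
ft_force: [-0.5, 0.7, -1.0]
grip_width: 50.1
grip_force: 0.0
```

Call:
send_rows:
  deltas:
    - [[0, 0, 0], [0, 0, 0], 0.05]
    - [[0, 0, 0], [0, 0, 0], 0.05]

```text
time: 23.7
tool_pos: [531.5, -209.9, 132.4]
eef_rot: [3.141, 0.001, 1.879]
ft_force: [-0.3, -0.2, -0.5]
grip_width: 50.4
grip_force: 0.0
```

Run:
```python
from h import *; from cell import readout,eyes
s=readout.sense(); print(s["tool_pos"],s["eef_rot"],delta(s,[530.5,-209,67],108.1))
c=eyes.camera("wrist"); P=world(c,pose(s)); M=masks(c)
for b,st,ce in blobs(M["wood"]&(P[...,2]>88)&(P[...,2]<110),100): print("wbar",np.median(P[b][:,2]),cv2.minAreaRect(P[b][:,:2].astype(np.float32)))
```

```text
[ 531.51925067 -209.91743483  132.39607251] [3.14092274e+00 5.91440696e-04 1.87858688e+00] (array([ 0.0012, -0.0007,  0.0654]), np.float64(-0.0081))
wbar 97.13255707609522 ((530.892333984375, -208.9359893798828), (21.922203063964844, 119.15245056152344), 17.658096313476562)
```

Call:
send_rows:
  deltas:
    - [[0.001, -0.001, 0.01], [0, 0, -0.007], 0.05]
    - [[0.001, -0.001, 0.025], [0, 0, -0.007], 0.05]
    - [[0.001, -0.001, 0.04], [0, 0, -0.007], 0.05]
    - [[0.001, -0.001, 0.055], [0, 0, -0.007], 0.05]
    - [[0.001, -0.001, 0.063], [0, 0, -0.007], 0.05]
    - [[0.001, -0.001, 0.065], [0, 0, -0.007], 0.05]
    - [[0.001, -0.001, 0.065], [0, 0, -0.007], 0.05]
    - [[0.001, -0.001, 0.065], [0, 0, -0.007], 0.05]

```text
time: 24.42
tool_pos: [530.2, -209.5, 67.2]
eef_rot: [3.141, 0.001, 1.887]
ft_force: [-0.5, -0.1, 1.3]
grip_width: 50.3
grip_force: 0.0
```

Call:
send_rows:
  deltas:
    - [[0, 0, 0], [0, 0, 0], 0.04]
    - [[0, 0, 0], [0, 0, 0], 0.03]
    - [[0, 0, 0], [0, 0, 0], 0.026]
    - [[0, 0, 0], [0, 0, 0], 0.022]
    - [[0, 0, 0], [0, 0, 0], 0.018]
    - [[0, 0, 0], [0, 0, 0], 0.014]
    - [[0, 0, 0], [0, 0, 0], 0.01]
    - [[0, 0, 0], [0, 0, 0], 0.01]
  newtons: 60

```text
time: 25.08
tool_pos: [530.6, -209.4, 67.3]
eef_rot: [3.14, 0.001, 1.887]
ft_force: [1.7, 0.8, 5.5]
grip_width: 21.3
grip_force: 60.0
```

Call:
send_rows:
  deltas:
    - [[0, 0, 0], [0, 0, 0], 0.01]
    - [[0, 0, 0], [0, 0, 0], 0.01]
    - [[0, 0, 0], [0, 0, 0], 0.01]
    - [[0, 0, 0], [0, 0, 0], 0.01]
  newtons: 100

```text
time: 25.42
tool_pos: [530.6, -209.4, 67.4]
eef_rot: [3.14, 0.001, 1.887]
ft_force: [0.7, 1.7, 6.6]
grip_width: 20.8
grip_force: 98.9
```

Run:
```python
from h import *; from cell import readout,eyes
c=topcheck(eyes); print(readout.sense()["moment"])
```

```text
red 162 [ 583.5 -154.5   66.1] ((583.6370849609375, -155.15618896484375), 17.831806182861328)
red ((591.4519653320312, -186.91546630859375), (126.74516296386719, 127.39244079589844), 18.146080017089844)
blue 169 [ 444.7 -236.6   65.9] ((444.63006591796875, -237.06838989257812), 17.5694522857666)
blue ((468.0190124511719, -228.1616973876953), (124.59194946289062, 127.83755493164062), 17.68927001953125)
[ 0.28376852 -0.21397546  0.02146127]
```

Firm grip: 21 mm wide at 99 N. I'll lift slowly.

Call:
send_rows:
  deltas:
    - [[0, 0, -0.001], [0, 0, 0], 0.01]
    - [[0, 0, -0.002], [0, 0, 0], 0.01]
    - [[0, 0, -0.004], [0, 0, 0], 0.01]
    - [[0, 0, -0.006], [0, 0, 0], 0.01]
    - [[0, 0, -0.009], [0, 0, 0], 0.01]
    - [[0, 0, -0.012], [0, 0, 0], 0.01]
    - [[0, 0, -0.014], [0, 0, 0], 0.01]
    - [[0, 0, -0.015], [0, 0, 0], 0.01]

```text
time: 26.13
tool_pos: [529.9, -209.3, 81.8]
eef_rot: [3.141, 0.0, 1.887]
ft_force: [-0.3, -0.2, -5.9]
grip_width: 20.7
grip_force: 98.0
```

Run:
```python
from h import *; from cell import readout,eyes
print(readout.sense())
c=topcheck(eyes); cv2.imwrite("pics/top3.png",cv2.resize(c["pixels"][130:310,240:440,::-1],None,fx=3,fy=3))
c=eyes.camera("side"); cv2.imwrite("pics/side3.png",cv2.resize(c["pixels"][200:360,220:400,::-1],None,fx=4,fy=3.75))
```

```text
{'time': 26.1333, 'qpos': array([-4.66116888e-01,  1.70343894e-01,  1.72588397e+00, -4.45224158e-05,
        1.24489363e+00, -7.82123055e-01]), 'joint_velocities': array([ 0.00021411, -0.01202476, -0.00682873, -0.00100776,  0.01832312,
        0.00437726]), 'tau': array([ 5.62697765e-03, -5.78955066e+01, -4.85659933e+01,  5.10787417e-03,
        6.32282859e-02, -1.27484251e-03]), 'tool_pos': array([ 529.87434851, -209.27765554,   81.75931507]), 'eef_rot': array([3.14128814e+00, 3.61992146e-04, 1.88681668e+00]), 'ft_force': array([-0.25779109, -0.15054672, -5.91888126]), 'moment': array([-0.01253867,  0.00664784,  0.01665796]), 'grip_force': 97.96332120895386, 'grip_width': 20.695520413475005}
red 166 [ 582.4 -154.8   80.3] ((582.8898315429688, -154.8419647216797), 17.731958389282227)
red ((593.2408447265625, -188.50640869140625), (121.12163543701172, 120.8180160522461), 17.982135772705078)
blue 174 [ 443.9 -236.6   80. ] ((444.0450744628906, -237.56988525390625), 17.939777374267578)
blue ((460.9057312011719, -232.4633026123047), (106.11292266845703, 121.09394073486328), 18.068803787231445)
```

View pics/side3.png

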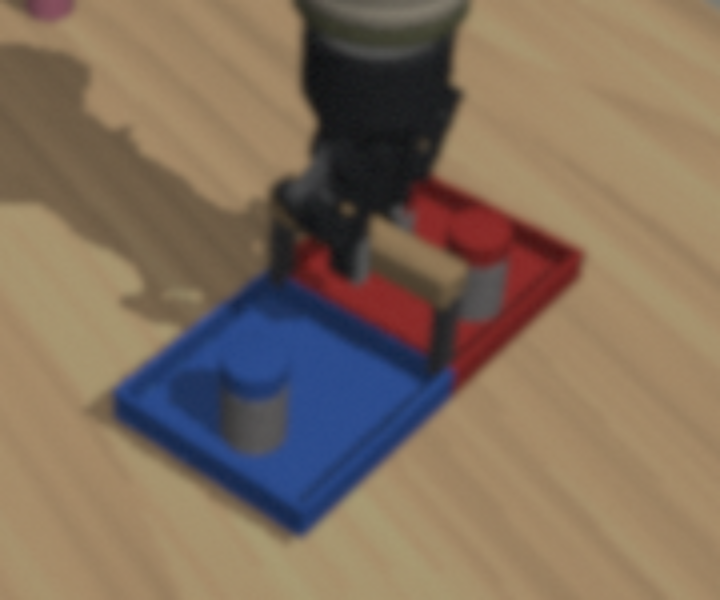

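The side crop shows the caddy lifted and level, with the blue jar at (255,400) and one red at (480,260) upright. The other red is hidden behind the gripper. I'll go on up.

Call:
send_rows:
  deltas:
    - [[0, 0, -0.002], [0, 0, 0], 0.01]
    - [[0, 0, -0.005], [0, 0, 0], 0.01]
    - [[0, 0, -0.01], [0, 0, 0], 0.01]
    - [[0, 0, -0.016], [0, 0, 0], 0.01]
    - [[0, 0, -0.022], [0, 0, 0], 0.01]
    - [[0, 0, -0.028], [0, 0, 0], 0.01]
    - [[0, 0, -0.034], [0, 0, 0], 0.01]
    - [[0, 0, -0.04], [0, 0, 0], 0.01]

```text
time: 26.9
tool_pos: [529.9, -209.3, 122.2]
eef_rot: [3.141, 0.0, 1.887]
ft_force: [0.3, 0.4, -5.7]
grip_width: 20.1
grip_force: 98.1
```

Call:
send_rows:
  deltas:
    - [[0, 0, -0.006], [0, 0, 0], 0.01]
    - [[0, 0, -0.012], [0, 0, 0], 0.01]
    - [[0, 0, -0.018], [0, 0, 0], 0.01]
    - [[0, 0, -0.025], [0, 0, 0], 0.01]
    - [[0, 0, -0.032], [0, 0, 0], 0.01]
    - [[0, 0, -0.039], [0, 0, 0], 0.01]
    - [[0, 0, -0.043], [0, 0, 0], 0.01]
    - [[0, 0, -0.045], [0, 0, 0], 0.01]

```text
time: 27.57
tool_pos: [530.2, -209.4, 167.5]
eef_rot: [3.141, 0.001, 1.887]
ft_force: [0.9, 0.4, -5.6]
grip_width: 20.6
grip_force: 98.1
```

Call:
send_rows:
  deltas:
    - [[0, 0, 0], [0, 0, 0], 0.01]
    - [[0, 0, 0], [0, 0, 0], 0.01]
    - [[0, 0, 0], [0, 0, 0], 0.01]
    - [[0, 0, 0], [0, 0, 0], 0.01]
    - [[0, 0, 0], [0, 0, 0], 0.01]
    - [[0, 0, 0], [0, 0, 0], 0.01]

```text
time: 28.07
tool_pos: [529.5, -209.1, 166.0]
eef_rot: [-3.141, -0.0, 1.887]
ft_force: [0.2, 0.6, -6.6]
grip_width: 20.9
grip_force: 98.1
```

Run:
```python
from h import *; from cell import readout,eyes
s=readout.sense(); print(s["tool_pos"],s["eef_rot"],s["joint_velocities"].round(3),s["ft_force"],s["moment"],s["grip_force"])
topcheck(eyes)
W=eyes.camera("wrist"); cv2.imwrite("pics/w5.png",W["pixels"][...,::-1])
P=world(W,pose(s)); M=masks(W)
for k in("red","blue"):
    m=M[k]&(P[...,2]>98)&(P[...,2]<110); p=P[m]; A=np.c_[p[:,:2]-p[:,:2].mean(0),np.ones(len(p))]
    print(k,"floor slope",np.linalg.lstsq(A,p[:,2],rcond=None)[0].round(3))
```

```text
[ 529.53449023 -209.09892652  165.95027814] [-3.14118512e+00 -3.67019494e-04  1.88681164e+00] [ 0.001 -0.002 -0.002  0.    -0.002 -0.002] [ 0.15447376  0.59111285 -6.56936593] [-0.03998231  0.04308082  0.02423841] 98.05502414703369
red 1593 [ 602.5 -164.8  119.1] ((590.1767578125, -186.23072814941406), 88.93222045898438)
red ((0.0, 0.0), (0.0, 0.0), 0.0)
blue 1638 [ 444.3 -233.9  114.6] ((447.5569763183594, -231.70050048828125), 72.37118530273438)
blue ((0.0, 0.0), (0.0, 0.0), 0.0)
red floor slope [1.0000e-02 3.0000e-03 1.0211e+02]
blue floor slope [-8.00000e-03 -6.00000e-03  1.02117e+02]
```

View pics/w5.png

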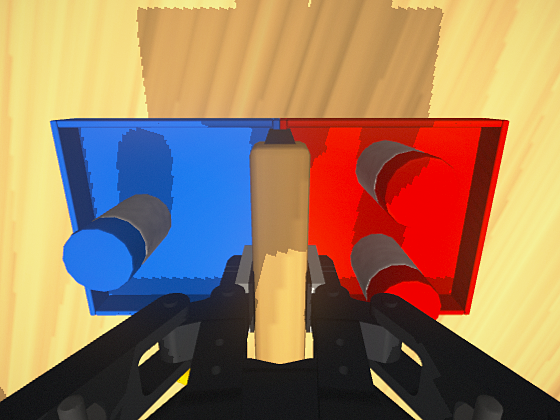

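The wrist view shows all three jars standing in the right trays: blue at (105,255), reds at (430,190) and (405,290). The floor is level at 102 mm (underside about 98 mm up) and the arm is still.

```bash
python3 -c "
from cell import order; print(order.sign_off())"
```

```text
the job is handed in; nothing more can be done
None
```

The job is handed in: all three jars stand in their colour-matched trays and the arm holds the loaded caddy level and still about 10 cm up; my gripper nudged the empty-handed caddy about 12 mm along the bench while releasing the first jar, and the bystanders were not touched.

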